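# Stack specimen bins for the cold store

## Robot

A 6-joint arm with a two-finger parallel gripper is mounted at the origin on the work surface. World frame = base frame: x ahead of the robot, y to its left, z up, the work surface at z = 0. Lengths are in mm, angles in rad, forces in N, time in s.
With the tool pointing down it reaches from about 275 to 750 mm from the base axis. Payload 10.2 kg.
Tool frame: the origin (TCP) lies at the very end of the fingers, on their centre line; the grasp point (between the pads) lies 19 mm behind it (ctrl.hold_point_z is the distance from the TCP to the grasp point, in mm); z points along the fingers, y is the direction in which the jaws open and shut (so a half turn about z gives the same grasp; the last joint's range is limited). The gripper opens to 85 mm and grips with 20 to 120 N. Pads are 22 mm wide; open, the fingers measure 114 mm over their backs; the gripper's body (76 mm by 85 mm) begins 54 mm behind the grasp point. The pads swing forward as they close: fully open they stand 13 mm farther back than shut.
Start: joints at [-1.36, 0.313, 1.498, -0, 1.331, -0.223], TCP at [220.657, -476.384, 231.294] pointing down, gripper open.
Joint ranges: [-2.94, 2.94], [-0.97, 2.17], [0.19, 2.56], [-1.23, 4.37], [0.02, 3.11], [-2.88, 2.88]. Speed limits (rad/s): [2.39, 2.39, 3.01, 3.14, 3.14, 3.14].

## Interface

Orientations are given as a unit quaternion [w, x, y, z].
In Python, from rig import readout, cams, workorder, spotter, ctrl gives the robot as it stands.
- The arm moves only by the tool step_arm, never from a script. Its argument "plan" is text: rows parted by semicolons, each of 5 numbers parted by spaces: the shift along the tool's x, y, z in cm, then the turn about the tool's z in degrees, then the opening in per cent of the stroke, from 0 (shut) to 100 (fully open). In form: x y z twist gripper; .... A call has 1 to 10 rows; each row is the pose to reach, as a shift and turn from the pose commanded when the call began, along the tool's axes at that moment; what a row does not reach only later rows make up. A row lasts 1/10 s, in which the tool goes at most 50 mm and 8.59 degrees, less where a joint would pass 70% of its speed; a pose out of reach is approached as far as the arm can. A call with a gripper value outside its range is refused whole. The fingers move at their own pace and stop on an object; "grip_force" is the grip in N (left out, the last holds). Time passes only in rows, so rows that repeat a pose let the fingers close. It gives the time, the measured TCP pose, the force and the opening at its end, in the units of the state.
- readout.sense(): the state, without advancing time (a new reading comes with each control period).
- cams.capture(name): name is "scene" or "top" or "wrist"; returns (picture, depth): 420x560x3 uint8, red, green, blue; 420x560 float32, mm along the optical axis (not along the pixel's ray), 0 where there is no reading.
- cams.camera_info(name): a dict with "vfov" (degrees; the focal length in pixels is half the picture's height over the tangent of half this angle, whatever the lens; pixels are square), "cx", "cy" (the principal point, pixels), "rvec" (rotation vector, rad) and "tvec" (3), from world to camera coordinates, as OpenCV has them. Camera axes: x right, y down, z forward; pixel columns grow to the right and rows downward; lengths in mm; the calibration is good to about 2 mm. A picture is of the moment at which its call begins: read the wrist's pose just before it. camera_info takes no time and is no camera call; for the wrist camera it gives the pose at the moment of the call.
- workorder.finish_job(): hands the job in, once; it reports no verdict.
Trained networks look in the newest picture that a camera, given by its name, has taken for a name from the list of things; names that differ only in an ending like _2 or _b are one class to them, and where a whole thing is asked for, a point or a joint stands for the part that bears it (a point fixed in the world has none). Each returns a list of dicts, best first, with "conf" (0 to 1); they miss things now and then, are a little off and sometimes report something else, mostly with a low value. They report only what shows in the picture. A call takes as long as a camera call. They do not tell look-alikes from the thing itself.
- spotter.regions_of(camera, target): "pixels" (420x560 bool, what is visible of it) and "extent" ([centre column, centre row, width, height] in pixels, round what is visible of it).
The state is a dict: "time_s": time; "joints": joint angles; "dq": joint speeds; "tau": joint torques, N m; "eef_pos": TCP position; "ee_rot": TCP orientation; "force": force on the tool from outside, world axes, zero at the start; "wrist_torque": the same for the moment, N m; "grip_width": opening from 0.0 (shut) to 1.0 (fully open).
Only numpy, scipy, OpenCV 4.12 (cv2) and the standard library are available. Lean on these libraries where they do the work, as an engineer would, in place of code of your own. Each camera call takes 0.05 s, during which the arm holds its last target. There are 200 camera calls.

## Task

Make the loaded specimen bin on the carrying plate ready for the fridge: build a stack of three on it with the two empty bins that are nested beside it, turning each one half a turn from the bin below so that it rests level on the ledges instead of nesting. Stand the loose specimen box upright on the floor of the middle bin, and leave the top bin empty and the loaded bin where it is on its plate. Do not press a bin down on the box already in the loaded bin, and do not disturb the bottle, the jar, the tip box or the vial rack.

Things in the scene. Friction and masses are not known exactly. Their poses are not given: they have to be found in the camera images.
- plate: Fixed aluminium carrying plate, 160 x 84 mm, 6 mm thick, with low bars (up to 12 mm above the bench) that locate the foot of the loaded bin; origin at the centre of its underside on the bench. It and the nested bins stand left and right of centre, either way round; the bench at about x = 0.54, y = 0 m is free.
- bin_a: Loaded bin on the plate, pointing along plate +x, underside 6 mm above the bench. All 3 bins alike: white, open-topped, 140 x 66 mm (x, y), 56 high, 150 g; origin at centre of underside, z up, +x to the FRONT, the short side scooped to 40 mm high (middle 30 mm only). Upper band 26-56 mm high: upright faces, 132 x 59 inside; grip it across 66. Lower body 122 x 41 outside, 116 x 35 inside, floor 3 mm.
- bin_b: Lower of the two nested empty bins, on the bench; same make and frame as bin_a. Each bin has 4 ledges inside the band's long walls at x = +45 and -25 mm (14 mm long, tops 50 mm high, in to y = +-22.5), and 4 ribs outside the lower body at x = -45 and +25 (14 mm long, from the underside up, out to y = +-26.5). Pointing the same way, ribs miss ledges: bins nest.
- bin_c: Upper nested empty bin, same make and frame, pointing as bin_b, underside 30 mm above bin_b's, so its whole 30 mm upper band is clear above bin_b's rim. Turned half a turn on another bin, its ribs stand on the ledges: underside 50 mm above that bin's, held by 6 mm of rim around, with play +-3 mm sideways, +-5 mm lengthways.
- pack_a: Grey closed specimen box, 44 x 24 x 38 mm high (x, y, z) with a thin dark seam and latch; origin at the centre of its underside, z up, x along the 44 mm. About 70 g. It stands 41 mm above the underside of a bin it is in. This one is already in bin_a.
- pack_b: Grey closed specimen box, 44 x 24 x 38 mm high (x, y, z) with a thin dark seam and latch; origin at the centre of its underside, z up, x along the 44 mm. About 70 g. It stands 41 mm above the underside of a bin it is in. This one stands loose on the bench. Taken across its 44 mm, with the fingers spread along the length of a bin, it can be set down inside one.
- bottle: Bystander: white bottle, 60 mm diameter, 150 mm high; origin at the centre of its underside.
- jar: Bystander: amber jar, 64 mm diameter, 90 mm high; origin at the centre of its underside.
- tip_box: Bystander: pipette tip box, 85 x 120 x 61 mm high; origin at the centre of its underside.
- vial_rack: Bystander: grey rack of small vials, 60 x 140 x 74 mm high; origin at the centre of its underside.
Things that resemble listed ones, but are neither listed nor needed, are in the scene too. What is shaped like the bin_c but blue or turquoise is not meant. What is shaped like the pack_b but red is not meant.

How it is judged (in metres and radians):
At the end, for the whole second after the job is handed in: bin_a level on its plate (6 mm) with pack_a upright in it; a second bin on bin_a's ledges and a third on the second's, each underside 47 to 53 mm above the one below, centred to 8 mm in x, 6 in y, parallel to 0.09 rad, level to 0.05 rad; pack_b upright on the middle bin's floor; all at rest ((((z of bin_c in the frame of bin_a between 0.047 and 0.053 m and x of bin_c in the frame of bin_a between -0.008 and 0.008 m and y of bin_c in the frame of bin_a between -0.006 and 0.006 m and angle between the x axis of bin_c and the x axis of bin_a, either way round below 0.09 rad and angle between bin_c's own z axis and vertical below 0.05 rad and linear speed of bin_c below 0.02 m/s) and (z of bin_b in the frame of bin_c between 0.047 and 0.053 m and x of bin_b in the frame of bin_c between -0.008 and 0.008 m and y of bin_b in the frame of bin_c between -0.006 and 0.006 m and angle between the x axis of bin_b and the x axis of bin_c, either way round below 0.09 rad and angle between bin_b's own z axis and vertical below 0.05 rad and linear speed of bin_b below 0.02 m/s) and (z of pack_b in the frame of bin_c between -0.003 and 0.01 m and x of pack_b in the frame of bin_c between -0.06 and 0.06 m and y of pack_b in the frame of bin_c between -0.025 and 0.025 m and angle between pack_b's own z axis and vertical below 0.15 rad and linear speed of pack_b below 0.02 m/s)) or ((z of bin_b in the frame of bin_a between 0.047 and 0.053 m and x of bin_b in the frame of bin_a between -0.008 and 0.008 m and y of bin_b in the frame of bin_a between -0.006 and 0.006 m and angle between the x axis of bin_b and the x axis of bin_a, either way round below 0.09 rad and angle between bin_b's own z axis and vertical below 0.05 rad and linear speed of bin_b below 0.02 m/s) and (z of bin_c in the frame of bin_b between 0.047 and 0.053 m and x of bin_c in the frame of bin_b between -0.008 and 0.008 m and y of bin_c in the frame of bin_b between -0.006 and 0.006 m and angle between the x axis of bin_c and the x axis of bin_b, either way round below 0.09 rad and angle between bin_c's own z axis and vertical below 0.05 rad and linear speed of bin_c below 0.02 m/s) and (z of pack_b in the frame of bin_b between -0.003 and 0.01 m and x of pack_b in the frame of bin_b between -0.06 and 0.06 m and y of pack_b in the frame of bin_b between -0.025 and 0.025 m and angle between pack_b's own z axis and vertical below 0.15 rad and linear speed of pack_b below 0.02 m/s))) and z of pack_a in the frame of bin_a between -0.003 and 0.01 m and x of pack_a in the frame of bin_a between -0.06 and 0.06 m and y of pack_a in the frame of bin_a between -0.025 and 0.025 m and angle between pack_a's own z axis and vertical below 0.15 rad and linear speed of pack_a below 0.02 m/s and horizontal distance between bin_a and plate below 0.006 m and angle between bin_a's own z axis and vertical below 0.05 rad and z of bin_a in the frame of plate between 0.003 and 0.009 m); the robot touches nothing.
It fails at once if the bottle is disturbed (moved more than 30 mm or knocked over) (distance of bottle from where it was at the start of the episode above 0.03 m or angle between bottle's own z axis and vertical above 0.5 rad).
It fails at once if the jar is disturbed (moved more than 30 mm or knocked over) (distance of jar from where it was at the start of the episode above 0.03 m or angle between jar's own z axis and vertical above 0.5 rad).
It fails at once if the tip box is disturbed (moved more than 30 mm or knocked over) (distance of tip_box from where it was at the start of the episode above 0.03 m or angle between tip_box's own z axis and vertical above 0.5 rad).
It fails at once if the vial rack is disturbed (moved more than 30 mm or knocked over) (distance of vial_rack from where it was at the start of the episode above 0.03 m or angle between vial_rack's own z axis and vertical above 0.5 rad).
It fails at once if an upper bin is pressed on the specimen box in the loaded bin (over 4 N) (contact force between any of bin_b, bin_c and pack_a above 4 N).
It also fails if it takes over 72 s, if anything falls off the work surface, if the arm or the gripper's body presses on something with over 40 N, if the wrist force passes 120 N, or if a joint passes its speed limit or range.

## Working session

There is one attempt and no reset: what is moved stays moved. The work goes in short steps, Python scripts to look and compute and a tool call to move; the robot and the scene stay as the last step left them, time stands still between calls to the robot, and variables do not carry over. Pictures are saved under pics/ and viewed, about 8 in all and at most 12, crops included, and the job is handed in when it is done.

Besides the shell and the picture viewer there is one more tool, called after ">>>" as name(argument=value, ...) on one line, values as JSON. step_arm: Moves the arm, as the interface text tells. Its arguments: {"type":"object","properties":{"plan":{"type":"string"},"grip_force":{"type":"number"}},"required":["plan"]}

```bash
ls; mkdir -p pics; cat > h.py <<'E'
import numpy as np, cv2
from rig import readout, cams, workorder, spotter, ctrl
def K(i):
    f=210/np.tan(np.radians(i["vfov"])/2); return f,i["cx"],i["cy"]
def world(i,d):
    f,cx,cy=K(i); v,u=np.mgrid[0:d.shape[0],0:d.shape[1]]
    P=np.dstack([(u-cx)/f*d,(v-cy)/f*d,d]).reshape(-1,3)
    R=cv2.Rodrigues(np.array(i["rvec"],float))[0]
    return ((P-np.array(i["tvec"]).reshape(1,3))@R).reshape(*d.shape,3)
def shot(name):
    i=cams.camera_info(name); p,d=cams.capture(name); W=world(i,d); W[d<=0]=np.nan
    return p,d,W,i
def save(p,n): cv2.imwrite("pics/"+n,cv2.cvtColor(p,cv2.COLOR_RGB2BGR))
E
python3 - <<'E'
from h import *
p,d,W,i=shot("top"); save(p,"top.png"); np.savez("top.npz",p=p,W=W)
s=readout.sense(); print(s); print(i)
for t in ["bin_a","pack_b","plate","bottle","jar","tip_box","vial_rack"]:
    for r in spotter.regions_of("top",t):
        m=r["pixels"]; print(t,round(r["conf"],2),np.round(r["extent"]),np.round(np.nanmedian(W[m],0)))
p,d,W,i=shot("scene"); save(p,"scene.png")
E
```

```text
pics
{'time_s': 0.05, 'joints': array([-1.36037868e+00,  3.13431941e-01,  1.49842969e+00, -1.74870379e-05,
        1.33100216e+00, -2.23378400e-01]), 'dq': array([ 7.21438693e-04,  6.39631441e-04, -1.36049147e-03,  1.79539155e-03,
       -7.31258512e-05,  6.09365766e-04]), 'tau': array([ 3.63587227e-03, -4.13353050e+01, -2.60475826e+01, -2.10242292e-04,
        2.96175858e-03,  9.79753963e-06]), 'eef_pos': array([ 220.60743272, -476.11807756,  230.74710135]), 'ee_rot': array([-6.35611702e-04,  9.76569051e-01,  2.15203359e-01, -4.37313644e-06]), 'force': array([ 0.16966875,  0.25537701, -0.33097369]), 'wrist_torque': array([0.00623215, 0.04560029, 0.0078694 ]), 'grip_width': 1.0015494794274098}
{'vfov': 56.45493066115884, 'cx': 280.3343788233508, 'cy': 209.6283518979334, 'rvec': array([ 2.15021232, -2.14196213,  0.1604054 ]), 'tvec': array([-145.17120073,  573.30373046, 1135.01738295])}
bin_a 0.9 [166. 232.  40.  50.] [507. 203.  37.]
bin_a 0.87 [437. 256.  52.  45.] [ 433. -608.   30.]
bin_a 0.65 [280. 276.  50.  30.] [ 373. -143.   27.]
bin_a 0.55 [310. 212.  49.  52.] [ 562. -232.   57.]
pack_b 0.73 [171. 231.  14.  15.] [505. 190.  46.]
pack_b 0.44 [238. 178.  12.  14.] [678.  -8.  39.]
plate 0.73 [180. 234.  27.  52.] [511. 161.   8.]
bottle 0.91 [229. 264.  21.  19.] [414.   0. 106.]
jar 0.63 [310. 149.  22.  24.] [ 760. -227.   89.]
jar 0.33 [170. 235.  44.  56.] [505. 164.   8.]
tip_box 0.62 [169. 153.  42.  35.] [749. 196.  54.]
vial_rack 0.6 [379. 256.  26.  48.] [ 437. -441.   31.]
```

```bash
python3 - <<'E'
import cv2
a=cv2.imread("pics/top.png"); 
c=a[110:310,120:490]; cv2.imwrite("pics/topc.png",cv2.resize(c,None,fx=2.15,fy=2.15,interpolation=cv2.INTER_CUBIC))
E
```

```text
(no output)
```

View pics/topc.png

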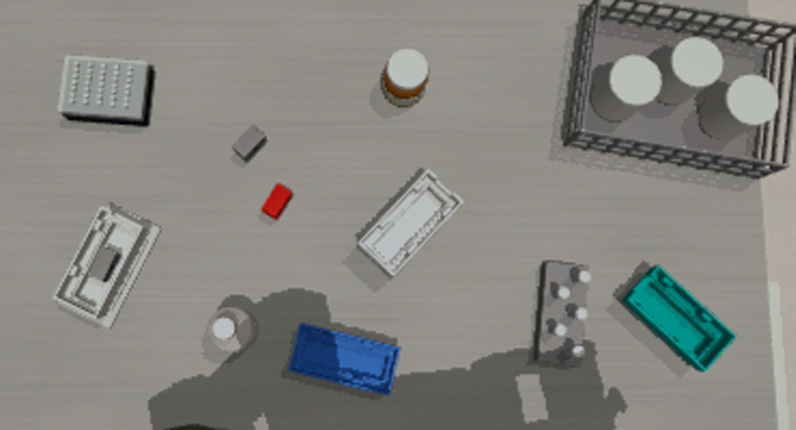

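View pics/scene.png

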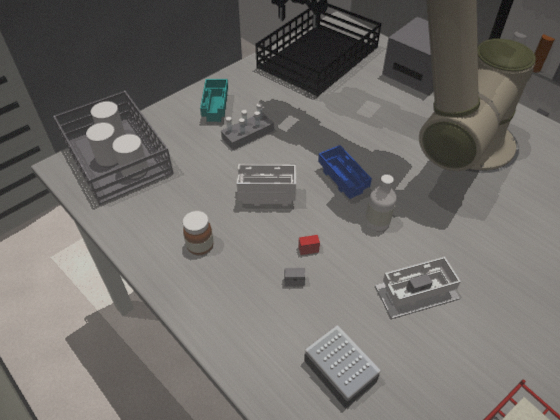

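The top view shows (crop px): the white loaded bin on its plate at (107,265), the white nested pair at (410,222), a grey box at (250,143), a red box at (278,201) which is the decoy, blue and turquoise decoy bins, the bottle at (225,328), the jar, the tip box and the rack. The scene view agrees. Next I compute rough poses.

```bash
cat >> h.py <<'E'
def rect(W,c,r,zlo,zhi):
    m=(np.hypot(W[...,0]-c[0],W[...,1]-c[1])<r)&(W[...,2]>zlo)&(W[...,2]<zhi)
    P=W[m]; (x,y),(a,b),t=cv2.minAreaRect(P[:,:2].astype(np.float32))
    if a<b: a,b,t=b,a,t+90
    return round(x,1),round(y,1),round(a,1),round(b,1),round((t+90)%180-90,1),len(P),np.round(np.percentile(P[:,2],[50,95]),1)
def tool(p,yaw):
    "tool-frame shift (cm) and twist (deg) from the measured pose to TCP p, tool x at yaw (mod 180)"
    s=readout.sense(); q=s["ee_rot"]; th=np.degrees(2*np.arctan2(q[2],q[1])); t=np.radians(th)
    d=np.array(p,float)-s["eef_pos"]
    tw=(th-yaw+90)%180-90
    return dict(shift=np.round([(d[0]*np.cos(t)+d[1]*np.sin(t))/10,(d[0]*np.sin(t)-d[1]*np.cos(t))/10,-d[2]/10],2),twist=round(tw,2),th=round(th,2),pos=np.round(s["eef_pos"],1),j6=round(s["joints"][5],2),F=np.round(s["force"],1),g=round(s["grip_width"],3),t=s["time_s"])
E
python3 - <<'E'
from h import *
W=np.load("top.npz")["W"]
print("binc",rect(W,(562,-232),110,72,100)); print("bina",rect(W,(507,190),110,50,75)); print("packb",rect(W,(678,-8),45,20,60))
print("red",rect(W,(600,-45),45,20,60)); print("bottle",rect(W,(430,5),50,60,170)); print("jar",rect(W,(760,-227),50,40,100)); print("rack",rect(W,(437,-441),90,30,100)); print("tip",rect(W,(749,196),90,30,80))
print("plate",rect(W,(507,190),120,4,20))
b=rect(W,(562,-232),110,72,100)
print(tool((b[0],b[1],330),b[4]+90)); print(tool((b[0],b[1],330),b[4]))
E
```

```text
binc (558.6, -231.2, 140.8, 66.0, -43.2, 260, array([85.4, 89.8]))
bina (505.1, 193.9, 140.0, 68.5, -25.1, 328, array([59.8, 65.2]))
packb (680.0, -5.0, 44.0, 25.2, -43.4, 132, array([38.8, 42.2]))
red (595.7, -45.8, 44.2, 24.3, -32.8, 129, array([38.6, 41.8]))
bottle (414.9, 6.9, 58.4, 57.7, 24.5, 376, array([106.8, 152.5]))
jar (768.9, -226.0, 59.3, 59.3, 11.4, 403, array([90. , 94.3]))
rack (435.6, -470.6, 139.0, 109.3, -7.2, 728, array([32.9, 76.1]))
tip (756.0, 201.8, 121.1, 86.5, 86.3, 1163, array([54.1, 62.5]))
plate (508.9, 190.9, 233.6, 233.5, 75.5, 917, array([ 7.1, 14.1]))
{'shift': array([40.97, -8.04, -9.87]), 'twist': np.float64(-21.95), 'th': np.float64(24.85), 'pos': array([ 220.6, -476.4,  231.3]), 'j6': np.float64(-0.22), 'F': array([0.5, 0.1, 0.2]), 'g': 0.998, 't': 0.45}
{'shift': array([40.97, -8.04, -9.87]), 'twist': np.float64(68.05), 'th': np.float64(24.85), 'pos': array([ 220.6, -476.4,  231.3]), 'j6': np.float64(-0.22), 'F': array([0.5, 0.1, 0.2]), 'g': 0.998, 't': 0.45}
```

```bash
cat >> h.py <<'E'
def front(W,x,y,ang,base):
    "median height of the middle of each short side's wall above base: (+,-)"
    a=np.radians(ang); dx=W[...,0]-x; dy=W[...,1]-y
    u=dx*np.cos(a)+dy*np.sin(a); v=-dx*np.sin(a)+dy*np.cos(a); o=[]
    for sg in (1,-1):
        m=(sg*u>64)&(sg*u<71)&(abs(v)<11); o.append((np.round(np.nanpercentile(W[m][:,2]-base,[50,80,95]),1),m.sum()))
    led={k:np.round(np.nanpercentile(W[(abs(u-k)<5)&(abs(abs(v)-25.5)<2.5)][:,2]-base,[30,60]),1) for k in (45,25,-25,-45)}
    return o,led
E
python3 - <<'E'
from h import *
W=np.load("top.npz")["W"]
print(front(W,558.6,-231.2,-43.2,30)); print(front(W,505.1,193.9,-25.1,6))
E
```

```text
([(array([40.3, 41.6, 43.1]), np.int64(21)), (array([31.5, 56.6, 57.5]), np.int64(30))], {45: array([50.5, 51.3]), 25: array([29.3, 31.5]), -25: array([50. , 52.5]), -45: array([29.4, 31. ])})
([(array([38.8, 41.2, 44.5]), np.int64(14)), (array([49.2, 55.5, 58.3]), np.int64(17))], {45: array([46.5, 50.9]), 25: array([29.7, 30.6]), -25: array([46.4, 50.5]), -45: array([28.1, 28.9])})
```

>>> step_arm(plan="5 -1 -2 -8.5 100; 10 -2 -4 -17 100; 15 -3 -6 -25.5 100; 20 -4 -8 -34 100; 25 -5 -10 -42.5 100; 30 -6 -10 -51 100; 34 -7 -10 -59.5 100; 38 -8 -10 -68 100; 40.97 -8 -10 -76.5 100; 40.97 -8 -10 -85 100")

```text
time_s: 1.45
eef_pos: [561.5, -228.8, 330.3]
ee_rot: [-0.0, 0.57, 0.821, 0.0]
force: [-0.0, 0.3, -0.7]
grip_width: 0.996
```

```bash
python3 - <<'E'
from h import *
p,d,W,i=shot("wrist"); save(p,"w1.png")
R=cv2.Rodrigues(i["rvec"])[0]; print("cam",np.round(-R.T@i["tvec"]),np.round(R[2],2))
b=rect(W,(559,-231),110,76,95); print(b); print(rect(W,(559,-231),110,82,95)); print(front(W,b[0],b[1],b[4],30))
print(tool((b[0],b[1],140),b[4]))
E
```

```text
cam [ 537. -167.  474.] [ 0.09 -0.25 -0.96]
(559.2, -231.8, 140.5, 66.2, -43.3, 1792, array([86.1, 87.9]))
(559.2, -231.8, 140.5, 66.2, -43.3, 1326, array([86.5, 88. ]))
([(array([39.3, 40.9, 41.8]), np.int64(144)), (array([56.1, 57. , 57.9]), np.int64(138))], {45: array([50.5, 51. ]), 25: array([29.4, 30.2]), -25: array([363.2, 368.7]), -45: array([29.3, 29.9])})
{'shift': array([-0.13, -0.15, 19.05]), 'twist': np.float64(-25.89), 'th': np.float64(110.81), 'pos': array([ 560.2, -230.1,  330.5]), 'j6': np.float64(-0.95), 'F': array([-1. ,  0.3,  0.5]), 'g': 0.998, 't': 1.5}
```

View pics/w1.png

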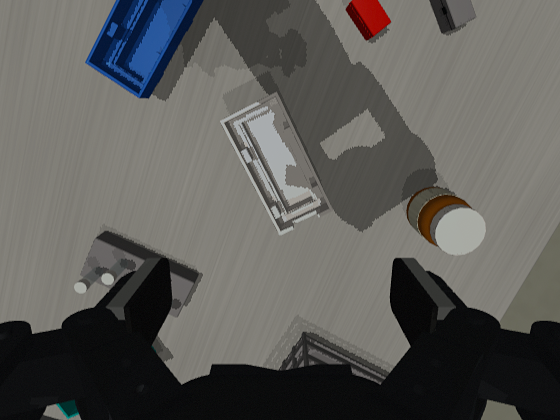

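>>> step_arm(plan="-0.13 -0.15 5 -8.5 100; -0.13 -0.15 9 -17 100; -0.13 -0.15 13 -25.9 100; -0.13 -0.15 16 -25.9 100; -0.13 -0.15 18 -25.9 100; -0.13 -0.15 18 -25.9 100; -0.13 -0.15 18 -25.9 100")

```text
time_s: 2.2
eef_pos: [557.9, -233.8, 152.3]
ee_rot: [0.0, 0.378, 0.926, -0.0]
force: [0.1, -0.4, 0.4]
grip_width: 1.001
```

```bash
python3 - <<'E'
from h import *
print(tool((559.2,-231.8,58),-43.3))
E
```

```text
{'shift': array([0.05, 0.24, 9.43]), 'twist': np.float64(-1.07), 'th': np.float64(135.63), 'pos': array([ 557.9, -233.8,  152.3]), 'j6': np.float64(-1.39), 'F': array([ 0.1, -0.4,  0.4]), 'g': 1.001, 't': 2.2}
```

```bash
cat >> h.py <<'E'
import json
def apply(x,y,z,tw):
    "update commanded pose by final row of a call"
    c=json.load(open("cmd.json")); t=np.radians(c[3])
    c=[c[0]+10*(x*np.cos(t)+y*np.sin(t)),c[1]+10*(x*np.sin(t)-y*np.cos(t)),c[2]-10*z,c[3]-tw]; json.dump(c,open("cmd.json","w")); return c
def go(p,yaw):
    c=json.load(open("cmd.json")); t=np.radians(c[3]); d=np.array(p,float)-c[:3]; s=readout.sense(); q=s["ee_rot"]
    print("GO shift",np.round([(d[0]*np.cos(t)+d[1]*np.sin(t))/10,(d[0]*np.sin(t)-d[1]*np.cos(t))/10,-d[2]/10],2),"twist",round((c[3]-yaw+180)%360-180,2),
     "| cmd",np.round(c,1),"meas",np.round(s["eef_pos"],1),round(np.degrees(2*np.arctan2(q[2],q[1])),1),"F",np.round(s["force"],1),"g",round(s["grip_width"],3),"t",s["time_s"],"j6",round(s["joints"][5],2))
E
python3 - <<'E'
from h import *
json.dump([220.657,-476.384,231.294,24.85],open("cmd.json","w"))
apply(40.97,-8,-10,-85); apply(-.13,-.15,18,-25.9)
go((559.2,-231.8,58),136.7)
E
```

```text
GO shift [0.01 0.21 9.33] twist -0.95 | cmd [ 557.8 -233.3  151.3  135.8] meas [ 557.9 -233.8  152.3] 135.6 F [ 0.1 -0.4  0.4] g 1.001 t 2.2 j6 -1.39
```

>>> step_arm(plan="0 0.2 4 -0.95 100; 0 0.2 7 -0.95 100; 0 0.2 9.3 -0.95 100; 0 0.2 9.3 -0.95 100; 0 0.2 9.3 -0.95 60; 0 0.2 9.3 -0.95 60; 0 0.2 9.3 -0.95 60; 0 0.2 9.3 -0.95 60; 0 0.2 9.3 -0.95 60; 0 0.2 9.3 -0.95 60", grip_force=35)

```text
time_s: 3.2
eef_pos: [560.4, -232.7, 60.9]
ee_rot: [0.002, 0.369, 0.929, -0.001]
force: [0.4, 0.5, 7.5]
grip_width: 0.766
```

>>> step_arm(plan="0 0 -1 0 60; 0 0 -3 0 60; 0 0 -6 0 60; 0 0 -10 0 60; 0 0 -14 0 60; 0 0 -14 0 60; 0 0 -14 0 60")

```text
time_s: 3.9
eef_pos: [559.2, -231.9, 199.4]
ee_rot: [0.001, 0.369, 0.929, -0.0]
force: [0.2, 0.3, -2.3]
grip_width: 0.767
```

```bash
python3 - <<'E'
from h import *
apply(0,.2,9.3,-.95); apply(0,0,-14,0)
p,d,W,i=shot("wrist"); save(p,"w2.png")
go((505.1,193.9,200),-25.1)
b=rect(W,(559,-231),110,150,260);print(b)
print(rect(W,(559,-231),110,40,70))
E
```

```text
GO shift [33.14 27.28 -0.17] twist 161.8 | cmd [ 559.2 -231.9  198.3  136.7] meas [ 558.8 -231.6  197.9] 136.7 F [ 0.2 -0.3 -1.6] g 0.767 t 3.95 j6 -1.4
(547.7, -222.7, 127.9, 124.6, -86.5, 66632, array([198.8, 257.8]))Traceback (most recent call last):
  File "<stdin>", line 6, in <module>
  File "h.py", line 18, in rect
    return round(x,1),round(y,1),round(a,1),round(b,1),round((t+90)%180-90,1),len(P),np.round(np.percentile(P[:,2],[50,95]),1)
                                                                                              ~~~~~~~~~~~~~^^^^^^^^^^^^^^^^
    return _quantile_unchecked(
        a, q, axis, out, overwrite_input, method, keepdims, weights)
    return _ureduce(a,
                    func=_quantile_ureduce_func,
    ...<5 lines>...
                    overwrite_input=overwrite_input,
                    method=method)
    r = func(a, **kwargs)
    result = _quantile(arr,
                       quantiles=q,
    ...<2 lines>...
                       out=out,
                       weights=wgt)
    slices_having_nans = np.isnan(arr[-1, ...])
                                  ~~~^^^^^^^^^
IndexError: index -1 is out of bounds for axis 0 with size 0
```

View pics/w2.png

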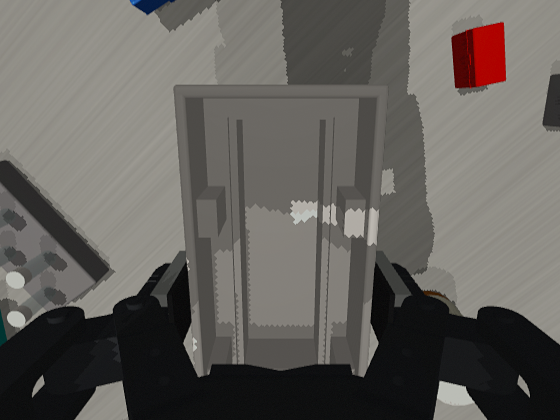

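```bash
python3 - <<'E'
from h import *
p,d,W,i=shot("wrist"); c=json.load(open("cmd.json"))
a=np.radians(c[3]); dx=W[...,0]-c[0]; dy=W[...,1]-c[1]; u=dx*np.cos(a)+dy*np.sin(a); v=-dx*np.sin(a)+dy*np.cos(a)
m=(W[...,2]>210)&(W[...,2]<245)&(u>20)&(u<85)&(abs(v)<45)
print("rim z",np.percentile(W[m][:,2],[50,80,95]),"u max",np.percentile(u[m],[97,99.5]))
m2=m&(u>40)&(u<60)&(W[...,2]>220); print("v",np.percentile(v[m2],[1,99]))
p,d,W,i=shot("top"); print("binb",rect(W,(559,-232),130,45,70),"all",rect(W,(559,-232),110,45,235))
E
```

```text
rim z [223.24965557 224.19322232 224.81769328] u max [71.81483504 72.14148286]
v [-31.91549825  33.79775408]Traceback (most recent call last):
  File "<stdin>", line 7, in <module>
  File "h.py", line 18, in rect
    return round(x,1),round(y,1),round(a,1),round(b,1),round((t+90)%180-90,1),len(P),np.round(np.percentile(P[:,2],[50,95]),1)
                                                                                              ~~~~~~~~~~~~~^^^^^^^^^^^^^^^^
    return _quantile_unchecked(
        a, q, axis, out, overwrite_input, method, keepdims, weights)
    return _ureduce(a,
                    func=_quantile_ureduce_func,
    ...<5 lines>...
                    overwrite_input=overwrite_input,
                    method=method)
    r = func(a, **kwargs)
    result = _quantile(arr,
                       quantiles=q,
    ...<2 lines>...
                       out=out,
                       weights=wgt)
    slices_having_nans = np.isnan(arr[-1, ...])
                                  ~~~^^^^^^^^^
IndexError: index -1 is out of bounds for axis 0 with size 0
```

>>> step_arm(plan="3 2.5 -1 8.5 60; 6.5 5.5 -2 17 60; 10 8.2 -3 25.5 60; 13.5 11 -3 34 60; 17 14 -3 42.5 60; 20 16.5 -3 51 60; 23.5 19.2 -3 59.5 60; 26.5 22 -3 68 60; 30 24.5 -3 76.5 60; 33.14 27.28 -3 85 60")

```text
time_s: 5.05
eef_pos: [504.5, 192.3, 227.4]
ee_rot: [-0.0, 0.892, 0.453, -0.001]
force: [0.1, -0.7, -2.4]
grip_width: 0.765
```

```bash
python3 - <<'E'
from h import *
apply(33.14,27.28,-3,85)
go((350,266,228),-25.1)
E
```

```text
GO shift [ -3.96 -16.64   0.03] twist 76.8 | cmd [505.1 193.9 228.3  51.7] meas [504.5 192.3 227.4] 53.9 F [ 0.1 -0.7 -2.4] g 0.765 t 5.05 j6 0.78
```

>>> step_arm(plan="0 -2 0 8.5 60; -1 -4 0 17 60; -2 -7 0 25.5 60; -3 -10 0 34 60; -4 -13 0 42.5 60; -4 -16.6 0 51 60; -4 -16.6 0 59.5 60; -4 -16.6 0 68 60; -4 -16.6 0 76.8 60; -4 -16.6 0 76.8 60")

```text
time_s: 6.05
eef_pos: [347.1, 255.3, 227.6]
ee_rot: [0.0, 0.98, -0.197, -0.001]
force: [-0.2, 0.2, -1.4]
grip_width: 0.759
```

```bash
cat >> h.py <<'E'
def rect2(*a):
    try: return rect(*a)
    except Exception as e: return "none"
E
python3 - <<'E'
from h import *
apply(-4,-16.6,0,76.8); np.set_printoptions(suppress=True)
for k in range(2): p,d,W,i=shot("wrist")
save(p,"w3.png")
for z in (50,55,58): print("bina",rect2(W,(505,194),100,z,75))
b=rect(W,(505,194),100,55,75); print(front(W,b[0],b[1],b[4],6))
print("pack",rect2(W,(505,194),50,40,52))
p,d,W,i=shot("top"); print("binb",rect2(W,(559,-232),110,40,70),"bina",rect2(W,(505,194),100,50,75)); np.savez("top2.npz",p=p,W=W)
go((505.1,193.9,180),-25.1)
E
```

```text
bina (461.5, 215.2, 66.3, 42.8, 64.8, 1312, array([62.3, 63.9]))
bina (461.5, 215.2, 66.2, 42.8, 64.8, 1190, array([62.5, 63.9]))
bina (461.2, 215.4, 66.2, 42.0, 64.8, 1032, array([62.6, 64. ]))
([(array([-5.1, -4.3, -3.6]), np.int64(187)), (array([-5.3, -4.5, -4. ]), np.int64(187))], {45: array([-5.3, -4.5]), 25: array([0.5, 1.3]), -25: array([0.6, 1.3]), -45: array([-5.3, -4.6])})
pack (476.1, 208.2, 59.2, 16.0, 64.3, 115, array([46.4, 51.2]))
binb (558.8, -231.4, 141.2, 66.0, -43.3, 251, array([54.9, 60. ])) bina (505.2, 193.7, 139.8, 67.5, -24.8, 339, array([60. , 65.3]))
GO shift [17.07 -0.1   4.83] twist 0.0 | cmd [350.1 265.4 228.3 -25.1] meas [347.4 255.3 227.9] -22.4 F [ 0.  -0.4 -1.5] g 0.769 t 6.2 j6 2.32
```

View pics/w3.png

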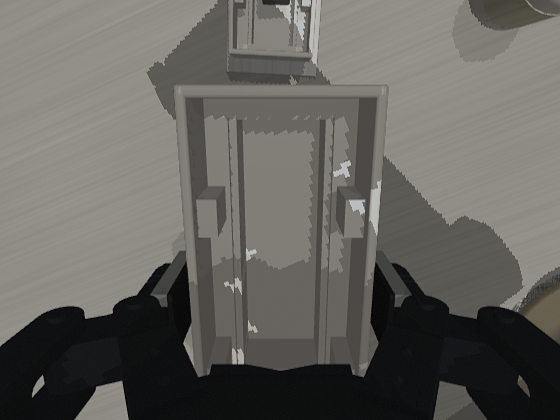

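```bash
cat >> h.py <<'E'
def sync(n=5):
    "average measured pose while standing still -> cmd.json"
    L=[]
    for k in range(n):
        s=readout.sense(); q=s["ee_rot"]; L.append([*s["eef_pos"],np.degrees(2*np.arctan2(q[2],q[1]))]); 
        if k<n-1: cams.capture("wrist")
    L=np.array(L); print("spread",np.round(L.std(0),2),"mean",np.round(L.mean(0),2)); json.dump(list(L.mean(0)),open("cmd.json","w"))
E
python3 - <<'E'
from h import *
sync(5)
p,d,W,i=shot("wrist"); c=json.load(open("cmd.json"))
a=np.radians(c[3]); dx=W[...,0]-c[0]; dy=W[...,1]-c[1]; u=dx*np.cos(a)+dy*np.sin(a); v=-dx*np.sin(a)+dy*np.cos(a)
m=(W[...,2]>246)&(W[...,2]<262)&(u>10)&(u<85)&(abs(v)<45)
print("rim z",np.percentile(W[m][:,2],[50,80,95]),"u max",np.percentile(u[m],[97,99.5]))
print("minrect uv",cv2.minAreaRect(np.c_[u[m],v[m]].astype(np.float32)))
for k in (25,35,45,55,65):
    m2=m&(abs(u-k)<4); print(k,np.round(np.percentile(v[m2],[1,99]),1))
go((505.2,194.1,180),-25.1)
E
```

```text
spread [0.04 0.03 0.11 0.05] mean [347.43 255.3  228.06 -22.46]
rim z [253.69500761 254.53291988 255.38757022] u max [70.72808916 71.05718358]
minrect uv ((40.55449676513672, -0.7819976806640625), (78.58030700683594, 61.10264205932617), 89.99688720703125)
25 [-33.4  31.8]
35 [-33.6  32. ]
45 [-33.5  32. ]
55 [-33.7  32.1]
65 [-33.4  31.8]
GO shift [16.92 -0.37  4.81] twist 2.64 | cmd [347.4 255.3 228.1 -22.5] meas [347.5 255.3 228.2] -22.5 F [ 0.2  0.8 -2.7] g 0.76 t 6.45 j6 2.32
```

>>> step_arm(plan="4 0 0 1 60; 8.5 -0.2 0 2 60; 13 -0.37 1 2.64 60; 16.82 -0.37 3 2.64 60; 16.82 -0.37 6 2.64 60; 16.82 -0.37 9 2.64 60; 16.82 -0.37 11.8 2.64 60; 16.82 -0.37 11.8 2.64 60; 16.82 -0.37 11.8 2.64 60; 16.82 -0.37 11.8 2.64 60")

```text
time_s: 7.45
eef_pos: [505.1, 194.4, 112.1]
ee_rot: [-0.001, 0.976, -0.218, 0.001]
force: [0.1, 0.3, -1.1]
grip_width: 0.767
```

```bash
python3 - <<'E'
from h import *
sync(3); go((504.3,194.5,86),-25.1)
E
```

```text
spread [0.08 0.02 0.11 0.  ] mean [505.   194.36 111.96 -25.21]
GO shift [-0.07  0.02  2.6 ] twist -0.11 | cmd [505.  194.4 112.  -25.2] meas [504.9 194.3 111.8] -25.2 F [-0.   0.3 -1. ] g 0.763 t 7.55 j6 2.16
```

>>> step_arm(plan="0 0 0.6 0 60; 0 0 1.2 0 60; 0 0 1.8 0 60; 0 0 2.0 0 60; 0 0 2.2 0 60; 0 0 2.2 0 60; 0 0 2.2 0 60")

```text
time_s: 8.25
eef_pos: [504.3, 194.2, 88.4]
ee_rot: [-0.0, 0.976, -0.218, 0.0]
force: [-0.4, 0.7, -0.9]
grip_width: 0.763
```

>>> step_arm(plan="0 0 0.1 0 60; 0 0 0.2 0 60; 0 0 0.3 0 60; 0 0 0.4 0 60; 0 0 0.4 0 60; 0 0 0.4 0 60")

```text
time_s: 8.85
eef_pos: [504.6, 194.2, 86.8]
ee_rot: [-0.0, 0.976, -0.218, 0.001]
force: [-8.1, -2.7, 21.0]
grip_width: 0.764
```

>>> step_arm(plan="0 0 -0.2 0 60; 0 0 -0.2 0 60; 0 0 -0.2 0 85; 0 0 -0.2 0 100; 0 0 -0.2 0 100; 0 0 -0.2 0 100; 0 0 -2 0 100; 0 0 -6 0 100; 0 0 -11 0 100; 0 0 -16 0 100")

```text
time_s: 9.85
eef_pos: [503.8, 194.1, 246.0]
ee_rot: [0.0, 0.976, -0.218, -0.0]
force: [1.7, -0.7, -0.7]
grip_width: 1.001
```

```bash
cat >> h.py <<'E'
def lvl(W,x,y,ang,zlo,zhi):
    m=(np.hypot(W[...,0]-x,W[...,1]-y)<85)&(W[...,2]>zlo)&(W[...,2]<zhi); P=W[m]
    a=np.radians(ang); u=(P[:,0]-x)*np.cos(a)+(P[:,1]-y)*np.sin(a); v=-(P[:,0]-x)*np.sin(a)+(P[:,1]-y)*np.cos(a)
    for _ in range(3):
        s=np.linalg.lstsq(np.c_[np.ones(len(u)),u,v],P[:,2],rcond=None)[0]; r=P[:,2]-np.c_[np.ones(len(u)),u,v]@s; k=abs(r)<2.5; u,v,P=u[k],v[k],P[k]
    return "rim z %.1f tilt_u %.4f tilt_v %.4f n %d"%(*s,len(u))
E
python3 - <<'E'
from h import *
sync(3)
p,d,W,i=shot("wrist"); save(p,"w4.png")
print(rect2(W,(505,194),100,105,125),lvl(W,505,194,-25.1,105,120))
p,d,W,i=shot("top"); print(rect2(W,(505,194),100,100,125),rect2(W,(505,194),100,50,125)); print(lvl(W,505,194,-25.1,105,120))
E
```

```text
spread [1.23 0.24 3.62 0.01] mean [505.49 194.45 250.59 -25.22]
(505.6, 192.9, 140.4, 66.2, -25.1, 3234, array([112.2, 113.7])) rim z 112.3 tilt_u 0.0049 tilt_v 0.0012 n 2067
(505.6, 192.4, 139.5, 67.9, -25.4, 314, array([110.5, 115.8])) (505.5, 192.5, 139.9, 67.9, -25.4, 1218, array([ 84.5, 113.8]))
rim z 111.3 tilt_u 0.0022 tilt_v -0.0033 n 125
```

```bash
python3 - <<'E'
from h import *
sync(3); go((660,-25,250),46.6)
E
```

```text
spread [0.27 0.06 0.8  0.  ] mean [503.96 194.14 243.71 -25.23]
GO shift [23.46 13.17 -0.63] twist -71.83 | cmd [504.  194.1 243.7 -25.2] meas [503.7 194.1 242.9] -25.2 F [1.2 1.3 0.8] g 1.002 t 10.15 j6 2.16
```

>>> step_arm(plan="3 1.5 -0.6 -8.5 100; 6 3 -0.6 -17 100; 9 4.5 -0.6 -25.5 100; 12 6 -0.6 -34 100; 15 8 -0.6 -42.5 100; 18 10 -0.6 -51 100; 21 12 -0.6 -59.5 100; 23.46 13.17 -0.6 -68 100; 23.46 13.17 -0.6 -71.8 100; 23.46 13.17 -0.6 -71.8 100")

```text
time_s: 11.15
eef_pos: [660.1, -25.6, 248.0]
ee_rot: [-0.001, 0.919, 0.395, -0.001]
force: [0.2, 0.7, -0.3]
grip_width: 0.996
```

```bash
python3 - <<'E'
from h import *
cams.capture("wrist"); sync(3)
p,d,W,i=shot("wrist"); save(p,"w5.png")
for z in (15,32): print(rect2(W,(680,-5),40,z,48))
b=rect(W,(680,-5),40,32,48); m=(np.hypot(W[...,0]-b[0],W[...,1]-b[1])<8)&(W[...,2]>30); print("rgb",p[m].mean(0))
r,c=np.argwhere(m).mean(0).astype(int); print(c,r); q=p[max(r-90,0):r+90,max(c-120,0):c+120]; save(cv2.resize(q,None,fx=3,fy=3),"w5c.png")
go((b[0],b[1],100),b[4]+90)
E
```

```text
spread [0.01 0.21 0.42 0.02] mean [659.97 -24.64 249.12  46.48]
(680.5, -5.4, 43.7, 25.8, -42.5, 1225, array([38.7, 39.9]))
(680.3, -5.3, 43.3, 25.2, -42.4, 1171, array([38.7, 39.9]))
rgb [74.08715596 72.22477064 70.8440367 ]
282 141
GO shift [ 2.8   0.14 14.91] twist -1.12 | cmd [660.  -24.6 249.1  46.5] meas [660.  -24.4 249.9] 46.5 F [-0.2 -0.6 -0.2] g 1.006 t 11.35 j6 0.54
```

View pics/w5c.png

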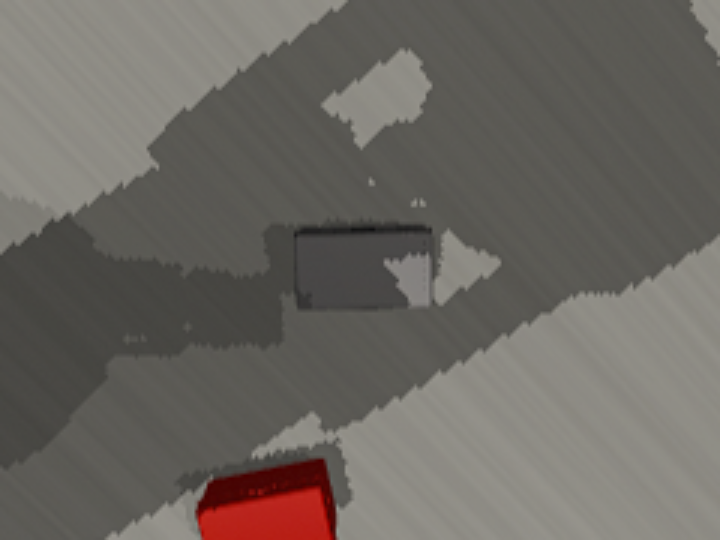

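>>> step_arm(plan="1 0.1 5 -0.6 100; 2.8 0.14 10 -0.6 100; 2.8 0.14 14 -0.6 100; 2.8 0.14 18 -0.6 100; 2.8 0.14 21 -0.6 100; 2.8 0.14 23 -0.6 100; 2.8 0.14 24 -0.6 100; 2.8 0.14 24 -0.6 100; 2.8 0.14 24 -0.6 35; 2.8 0.14 24 -0.6 35")

```text
time_s: 12.35
eef_pos: [681.3, -5.6, 11.9]
ee_rot: [0.001, 0.916, 0.4, 0.001]
force: [-1.1, 0.3, -1.0]
grip_width: 0.69
```

>>> step_arm(plan="0 0 0 0 35; 0 0 0 0 35; 0 0 0 0 35; 0 0 0 0 35; 0 0 0 0 35; 0 0 0 0 35")

```text
time_s: 12.95
eef_pos: [681.2, -5.7, 11.6]
ee_rot: [0.001, 0.916, 0.4, 0.001]
force: [-1.2, 0.8, 6.5]
grip_width: 0.51
```

>>> step_arm(plan="0 0 -2 0 35; 0 0 -5 0 35; 0 0 -10 0 35; 0 0 -14 0 35; 0 0 -17 0 35; 0 0 -17 0 35; 0 0 -17 0 35")

```text
time_s: 13.65
eef_pos: [680.4, -5.6, 180.1]
ee_rot: [-0.0, 0.916, 0.4, -0.0]
force: [-0.6, 0.2, -1.8]
grip_width: 0.512
```

```bash
python3 - <<'E'
from h import *
sync(3); go((505.5,192.8,180),64.8)
E
```

```text
spread [0.21 0.03 0.69 0.  ] mean [680.13  -5.53 179.18  47.17]
GO shift [  2.67 -26.29  -0.08] twist -17.63 | cmd [680.1  -5.5 179.2  47.2] meas [679.9  -5.5 178.5] 47.2 F [ 0.2 -0.8 -1.3] g 0.51 t 13.75 j6 0.57
```

>>> step_arm(plan="0.4 -4 0 -4 35; 0.8 -8 0 -8 35; 1.2 -12 0 -12 35; 1.6 -16 0 -17.6 35; 2 -20 0 -17.6 35; 2.4 -23 0 -17.6 35; 2.67 -26.3 0 -17.6 35; 2.67 -26.3 0 -17.6 35; 2.67 -26.3 0 -17.6 35; 2.67 -26.3 0 -17.6 35")

```text
time_s: 14.75
eef_pos: [506.2, 192.1, 179.7]
ee_rot: [-0.0, 0.845, 0.535, -0.0]
force: [-0.0, -0.2, -0.2]
grip_width: 0.509
```

```bash
python3 - <<'E'
from h import *
sync(3); go((505.5,192.8,72),64.8)
E
```

```text
spread [0.06 0.05 0.09 0.01] mean [506.28 192.05 179.77  64.71]
GO shift [ 0.04 -0.1  10.78] twist -0.09 | cmd [506.3 192.  179.8  64.7] meas [506.3 192.  179.9] 64.7 F [-0.6 -1.  -0.3] g 0.512 t 14.85 j6 0.59
```

>>> step_arm(plan="0 -0.1 3 0 35; 0 -0.1 6 0 35; 0 -0.1 8 0 35; 0 -0.1 9.3 0 35; 0 -0.1 10 0 35; 0 -0.1 10.3 0 35; 0 -0.1 10.3 0 35; 0 -0.1 10.3 0 35")

```text
time_s: 15.65
eef_pos: [505.4, 193.3, 78.1]
ee_rot: [0.0, 0.844, 0.536, 0.001]
force: [0.2, -0.3, -0.6]
grip_width: 0.509
```

>>> step_arm(plan="0 0 0.2 0 35; 0 0 0.4 0 35; 0 0 0.5 0 35; 0 0 0.5 0 35; 0 0 0.5 0 35")

```text
time_s: 16.15
eef_pos: [504.9, 193.2, 72.3]
ee_rot: [-0.0, 0.844, 0.536, -0.0]
force: [-0.5, -0.8, -0.5]
grip_width: 0.505
```

>>> step_arm(plan="0 0 0.1 0 35; 0 0 0.2 0 35; 0 0 0.2 0 35; 0 0 0.2 0 35")

```text
time_s: 16.55
eef_pos: [505.0, 193.3, 70.5]
ee_rot: [0.0, 0.844, 0.536, 0.0]
force: [-0.3, 0.0, 3.0]
grip_width: 0.507
```

>>> step_arm(plan="0 0 0 0 62; 0 0 0 0 66; 0 0 0 0 66; 0 0 0 0 66; 0 0 -1 0 66; 0 0 -3 0 66; 0 0 -6 0 66; 0 0 -10 0 66; 0 0 -14 0 66; 0 0 -18 0 66")

```text
time_s: 17.55
eef_pos: [504.6, 193.2, 252.8]
ee_rot: [0.0, 0.844, 0.536, 0.0]
force: [0.7, 0.2, 0.4]
grip_width: 0.66
```

```bash
python3 - <<'E'
from h import *
cams.capture("wrist"); sync(3)
p,d,W,i=shot("wrist"); save(p,"w6.png")
print("bin",rect2(W,(505.5,193),90,105,125),lvl(W,505.5,193,-25.1,105,120)); print("pack",rect2(W,(505.5,193),35,92,104))
np.savez("w6.npz",W=W)
go((559.2,-231.6,200),136.7)
E
```

```text
spread [0.44 0.1  2.6  0.  ] mean [506.28 193.5  256.51  64.78]
bin (506.2, 192.5, 140.5, 66.3, -25.3, 3400, array([111.9, 113.5])) rim z 111.9 tilt_u 0.0029 tilt_v 0.0061 n 1909
pack (507.8, 193.4, 63.3, 49.2, 65.2, 1832, array([ 97.6, 100.8]))
GO shift [-36.2   22.9    5.65] twist -71.92 | cmd [506.3 193.5 256.5  64.8] meas [505.  193.2 251.2] 64.8 F [ 0.6 -0.1 -1.1] g 0.664 t 17.75 j6 0.59
```

View pics/w6.png

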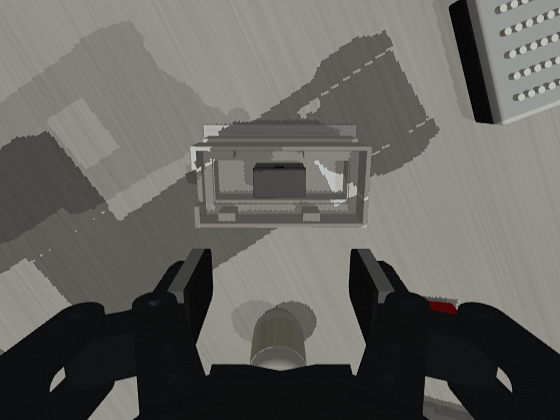

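>>> step_arm(plan="-4 2.3 -1 -8.5 100; -8 4.6 0 -17 100; -12 7 0 -25.5 100; -16 9.5 0 -34 100; -20 12 0 -42.5 100; -24 14.5 0 -51 100; -28 17 0 -59.5 100; -32 20 0 -68 100; -36.2 22.9 0 -71.9 100; -36.2 22.9 0 -71.9 100")

```text
time_s: 18.75
eef_pos: [557.1, -236.0, 248.1]
ee_rot: [-0.002, 0.369, 0.929, -0.0]
force: [0.8, 0.4, -0.6]
grip_width: 1.0
```

```bash
python3 - <<'E'
from h import *
cams.capture("wrist"); cams.capture("wrist"); sync(3)
p,d,W,i=shot("wrist"); b=rect2(W,(559,-231.6),100,46,66); print(b); print(front(W,b[0],b[1],b[4],0))
go((b[0],b[1],28),b[4]+180)
E
```

```text
spread [0.12 1.08 0.46 0.07] mean [ 557.4  -231.78  249.06  136.54]
(559.6, -232.1, 139.9, 66.3, -43.3, 2311, array([56.2, 57.7]))
([(array([39.3, 40.9, 41.7]), np.int64(194)), (array([55.4, 57. , 57.6]), np.int64(190))], {45: array([50.5, 51.1]), 25: array([29.6, 30. ]), -25: array([331.7, 339.5]), -45: array([29.6, 30.1])})
GO shift [-0.18  0.13 22.11] twist -0.16 | cmd [ 557.4 -231.8  249.1  136.5] meas [ 557.7 -230.2  250.1] 136.7 F [ 0.1 -0.5 -0.1] g 0.998 t 19.0 j6 -1.4
```

>>> step_arm(plan="-0.25 0 5 -0.1 100; -0.25 0 10 -0.1 100; -0.25 0 15 -0.1 100; -0.25 0 19 -0.1 100; -0.25 0 21.2 -0.1 100; -0.25 0 22 -0.1 100; -0.25 0 22 -0.1 100; -0.25 0 22 -0.1 60; -0.25 0 22 -0.1 60; -0.25 0 22 -0.1 60")

```text
time_s: 20.0
eef_pos: [560.5, -233.8, 32.3]
ee_rot: [0.002, 0.368, 0.93, -0.0]
force: [0.2, 2.8, 7.2]
grip_width: 0.762
```

>>> step_arm(plan="0 0 0 0 60; 0 0 0 0 60; 0 0 0 0 60; 0 0 -2 0 60; 0 0 -6 0 60; 0 0 -11 0 60; 0 0 -16 0 60; 0 0 -20 0 60; 0 0 -20 0 60; 0 0 -20 0 60")

```text
time_s: 21.0
eef_pos: [559.5, -233.5, 230.9]
ee_rot: [0.001, 0.368, 0.93, -0.0]
force: [-0.6, -0.1, -2.0]
grip_width: 0.759
```

```bash
cat >> h.py <<'E'
def held(zr):
    c=json.load(open("cmd.json")); p,d,W,i=shot("wrist")
    a=np.radians(c[3]); dx=W[...,0]-c[0]; dy=W[...,1]-c[1]; u=dx*np.cos(a)+dy*np.sin(a); v=-dx*np.sin(a)+dy*np.cos(a)
    m=(abs(W[...,2]-zr)<9)&(u>20)&(u<85)&(abs(v)<45); m2=m&(u>25)&(u<65)
    print("rim z",np.round(np.percentile(W[m][:,2],[50,95]),1),"umax",np.round(np.percentile(u[m],99),1),"v",np.round(np.percentile(v[m2],[1,99]),1))
E
python3 - <<'E'
from h import *
cams.capture("wrist"); sync(3); c=json.load(open("cmd.json")); held(c[2]+27); go((506,192.7,245),154.8)
E
```

```text
spread [0.06 0.02 0.35 0.  ] mean [ 559.09 -233.27  229.01  136.77]
rim z [253.  254.3] umax 72.5 v [-32.   33.6]
GO shift [33.05 27.4  -1.6 ] twist -18.03 | cmd [ 559.1 -233.3  229.   136.8] meas [ 559.2 -233.3  228.8] 136.8 F [ 0.8 -0.6 -0.9] g 0.765 t 21.2 j6 -1.4
```

>>> step_arm(plan="3 2.5 -1 -2 60; 6.5 5.5 -1.6 -4 60; 10 8.2 -1.6 -6 60; 13.5 11 -1.6 -8 60; 17 14 -1.6 -10 60; 20 16.5 -1.6 -12 60; 23.5 19.2 -1.6 -14 60; 26.5 22 -1.6 -16 60; 30 24.5 -1.6 -18 60; 32.9 27.5 -1.6 -18 60")

```text
time_s: 22.2
eef_pos: [507.2, 193.8, 245.6]
ee_rot: [-0.001, 0.218, 0.976, -0.0]
force: [1.0, -0.1, -1.8]
grip_width: 0.764
```

```bash
python3 - <<'E'
from h import *
for _ in range(3): cams.capture("wrist")
sync(3); c=json.load(open("cmd.json")); held(c[2]+25); go((508,192.5,160),154.8)
E
```

```text
spread [0.23 0.92 0.12 0.08] mean [507.85 192.76 245.43 154.87]
rim z [269.6 271. ] umax 72.2 v [-31.3  34.1]
GO shift [-0.03 -0.02  8.54] twist 0.07 | cmd [507.8 192.8 245.4 154.9] meas [508.3 191.3 245.8] 154.7 F [ 0.4  0.3 -1.6] g 0.767 t 22.5 j6 -0.99
```

>>> step_arm(plan="0 0 2 0 60; 0 0 4.5 0 60; 0 0 7 0 60; 0 0 8.5 0 60; 0 0 8.5 0 60; 0 0 8.5 0 60; 0 0 8.5 0 60; 0 0 8.5 0 60")

```text
time_s: 23.3
eef_pos: [508.7, 192.0, 162.2]
ee_rot: [0.001, 0.219, 0.976, 0.0]
force: [-0.1, -0.3, -1.0]
grip_width: 0.762
```

```bash
python3 - <<'E'
from h import *
cams.capture("wrist"); sync(3); c=json.load(open("cmd.json")); held(c[2]+25); go((508,192.5,138.5),154.8)
E
```

```text
spread [0.08 0.04 0.15 0.  ] mean [508.48 192.1  161.92 154.76]
rim z [185.7 187.1] umax 73.0 v [-32.   33.5]
GO shift [0.06 0.02 2.34] twist -0.04 | cmd [508.5 192.1 161.9 154.8] meas [508.3 192.1 161.6] 154.8 F [ 0.2  0.  -1. ] g 0.761 t 23.5 j6 -0.98
```

>>> step_arm(plan="0 0 0.6 0 60; 0 0 1.2 0 60; 0 0 1.7 0 60; 0 0 2 0 60; 0 0 2.1 0 60; 0 0 2.1 0 60; 0 0 2.1 0 60")

```text
time_s: 24.2
eef_pos: [508.3, 192.2, 140.5]
ee_rot: [0.0, 0.218, 0.976, 0.0]
force: [-0.8, 0.2, -1.8]
grip_width: 0.763
```

>>> step_arm(plan="0 0 0.1 0 60; 0 0 0.1 0 60; 0 0 0.2 0 60; 0 0 0.2 0 60")

```text
time_s: 24.6
eef_pos: [508.3, 192.1, 138.4]
ee_rot: [0.0, 0.218, 0.976, 0.0]
force: [0.1, 0.7, -1.1]
grip_width: 0.762
```

>>> step_arm(plan="0 0 0.1 0 60; 0 0 0.1 0 60; 0 0 0.15 0 60; 0 0 0.15 0 60")

```text
time_s: 25.0
eef_pos: [508.4, 192.2, 138.2]
ee_rot: [0.001, 0.218, 0.976, 0.0]
force: [-4.0, 0.1, 10.7]
grip_width: 0.766
```

>>> step_arm(plan="0 0 -0.1 0 60; 0 0 -0.1 0 60; 0 0 -0.1 0 85; 0 0 -0.1 0 100; 0 0 -0.1 0 100; 0 0 -0.1 0 100; 0 0 -2 0 100; 0 0 -6 0 100; 0 0 -11 0 100; 0 0 -14 0 100")

```text
time_s: 26.0
eef_pos: [508.7, 192.2, 280.5]
ee_rot: [0.002, 0.218, 0.976, 0.001]
force: [0.5, 0.6, -0.5]
grip_width: 1.001
```

```bash
python3 - <<'E'
from h import *
for _ in range(2): cams.capture("wrist")
p,d,W,i=shot("wrist"); save(p,"w7.png")
b=rect2(W,(506,192.6),90,154,172); print(b,lvl(W,506,192.6,-25.1,154,170)); print(front(W,b[0],b[1],b[4],106.3))
p,d,W,i=shot("top"); print(rect2(W,(506,192.6),90,150,172),lvl(W,506,192.6,-25.1,154,170))
p,d,W,i=shot("scene"); save(cv2.resize(p[220:350,330:510],None,fx=4,fy=4,interpolation=cv2.INTER_CUBIC),"sc.png")
for z0,z1 in ((65,110),(115,160)): print(rect2(W,(506,192.6),95,z0,z1))
print(readout.sense()["eef_pos"])
E
```

```text
(505.8, 192.8, 140.3, 66.3, -25.2, 3866, array([162.2, 163.7])) rim z 162.2 tilt_u -0.0059 tilt_v 0.0014 n 2207
([(array([37.3, 40.5, 41.3]), np.int64(314)), (array([55.8, 56.7, 57.3]), np.int64(311))], {45: array([50.4, 50.8]), 25: array([29.2, 29.8]), -25: array([50.2, 50.7]), -45: array([29.1, 29.6])})
(504.4, 192.5, 139.7, 67.4, -25.3, 340, array([160.4, 165.6])) rim z 161.2 tilt_u -0.0056 tilt_v -0.0059 n 127
(507.0, 194.2, 144.3, 68.8, -25.8, 966, array([100.4, 109.6]))
(507.0, 192.5, 142.0, 68.7, -25.4, 1953, array([141.2, 158.3]))
[507.86465884 192.0564686  275.60024791]
```

View pics/sc.png

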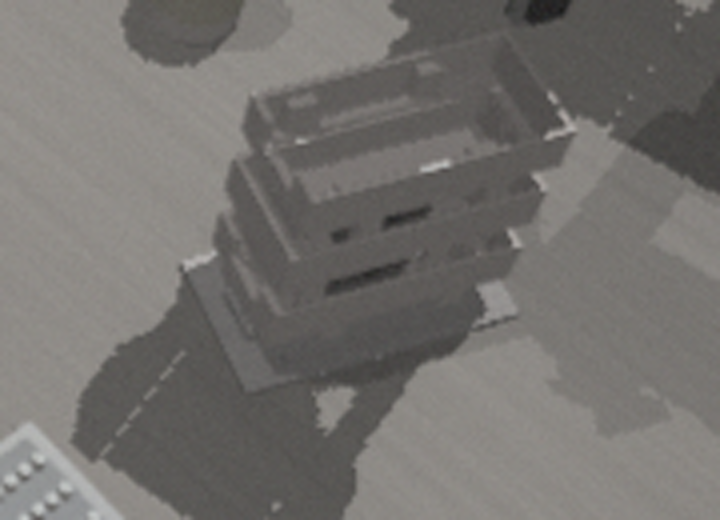

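The crop shows three bins stacked level on the plate, with an even step between rims and the top bin empty.

```bash
python3 -c "
from rig import workorder; print(workorder.finish_job())"
```

```text
the job is handed in; nothing more can be done
None
```

The stack of three is built on the loaded bin and the job is handed in, at about 26 s of the 72 s allowed. `finish_job` gives no verdict, so what follows is from my own measurements.

**What I did:** I set the upper nested bin, turned half a turn, on the loaded bin. I then stood the grey specimen box on its floor and set the second empty bin, turned back half a turn, on top. I left the red box and the blue and turquoise bins alone.

**Last checks:**
- **Heights:** the rims measured about 62, 112 and 162 mm, so each bin sits about 50 mm above the one below. The limits are 47 to 53 mm.
- **Level and centred:** tilts were 0.006 rad or less. The bins were centred to about 1 to 2 mm and parallel to within about 0.005 rad.
- **Specimen box:** the wrist picture showed it upright in the middle bin before the top bin went on, and the top bin is empty.
- **Bystanders:** nothing went near them, but I did not measure their positions again at the end.

**What disagreed or was less certain:**
- The top camera put the top bin about 1.4 mm from where the wrist camera did, which is within the calibration error.
- Seating the first bin briefly pushed up with about 21 N at the wrist. Its underside came to rest about 9 mm above the box already in the loaded bin, so I read that as contact on the ledges. I had no direct measure of force on that box.
- I did not measure the loaded bin on its plate again on its own after stacking; the final rim heights suggest it has not moved.

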